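# Fit the drive gear of a bench paint mixer and hold it home

### The arm

A 6-joint arm with a two-finger parallel gripper is mounted at the origin on the work surface. World frame = base frame: x ahead of the robot, y to its left, z up, the work surface at z = 0. Lengths are in m, angles in rad, forces in N, time in s.
With the tool pointing down it reaches from about 0.35 to 0.775 m from the base axis. Payload 5.5 kg.
Tool frame: the origin (TCP) lies between the finger pads; the fingertips stand 11 mm ahead of it and the grasp point (between the pads) lies 8 mm behind it; z points along the fingers, y is the direction in which the jaws open and shut (so a half turn about z gives the same grasp; the last joint's range is limited). The gripper opens to 85 mm and grips with 20 to 120 N. Pads are 22 mm wide; open, the fingers measure 114 mm over their backs; the gripper's body (76 mm by 85 mm) begins 54 mm behind the grasp point. The pads swing forward as they close: fully open they stand 13 mm farther back than shut.
Start: joints at [-1.244, 0.313, 0.046, 1.304, 0, 1.431], TCP at [0.259, -0.514, 0.242] pointing down, gripper open.
Joint ranges: [-2.76, 2.76], [-0.86, 1.69], [-1.03, 1.26], [-2.2, 2.34], [-1.47, 1.5], [-3.14, 3.14]. Speed limits (rad/s): [2.57, 2.57, 3.14, 3.14, 3.14, 3.14].

### API

Orientations are given as a unit quaternion [x, y, z, w].
In Python, from workcell import robot, capture, order gives the robot as it stands.
- The arm moves only by the shell command python3 -m jog 'ROWS' [OPENING] [FORCE]. ROWS is JSON, a list of rows, each a list of 6 numbers: the shift along the tool's x, y, z in cm, then the turn, a rotation vector about the tool's x, y, z in degrees. In form: [[tx, ty, tz, wx, wy, wz], ...]. A call has 1 to 12 rows; each row is the pose to reach, as a shift and turn from the pose commanded when the call began, along the tool's axes at that moment; what a row does not reach only later rows make up. A row lasts 1/10 s, in which the tool goes at most 50 mm and 8.59 degrees, less where a joint would pass 70% of its speed; a pose out of reach is approached as far as the arm can. A call with a gripper value outside its range is refused whole. OPENING is the closure, from -1 (fully open) to 1 (shut), so that 0 is half open, set as the call begins (- or left out, the last holds). The fingers move at their own pace and stop on an object; FORCE is the grip in N (left out, the last holds). Time passes only in rows, so rows that repeat a pose let the fingers close. It gives the time, the measured TCP pose, the force and the opening at its end, in the units of the state.
- robot.state(): the state, without advancing time (a new reading comes with each control period).
- capture(name): name is "side" or "top"; returns a dict with "img" (384x512x3 uint8, red, green, blue), "K" (3x3 intrinsics, pixels), "k1" (the pictures are not rectified: a ray, as slopes to the right and down, at radius r is drawn at 1 + k1 r^2 times it, then the intrinsics apply), "R" (3x3) and "t" (3): a world point X has camera coordinates R X + t. Camera axes: x right, y down, z forward; pixel columns grow to the right and rows downward; lengths in m; the calibration is good to about 2 mm. A picture is of the moment at which its call begins. There is no depth.
- order.sign_off(): hands the job in, once; it reports no verdict.
The state is a dict: "t": time; "joints": joint angles; "qd": joint speeds; "effort": joint torques, N m; "eef_pos": TCP position; "ee_rot": TCP orientation; "ft_force": force on the tool from outside, world axes, zero at the start; "ft_torque": the same for the moment, N m; "gripper_width": finger opening in m.
Only numpy, scipy, OpenCV 4.12 (cv2) and the standard library are available. Lean on these libraries where they do the work, as an engineer would, in place of code of your own. Each camera call takes 0.05 s, during which the arm holds its last target.

### The job

Pull the paint mixer's bottom-hinged front cover all the way down and leave it down. Then pick up the larger gear, turn it until its cross-shaped bore meshes with the splines of the upright shaft, slide it down fully home against the spring collar, and finish while still holding it pressed there, without letting go. Leave the smaller gear and everything else on the counter where it is.

Things in the scene. Friction and masses are not known exactly. Their poses are not given: they have to be found in the camera images.
- gear: the larger aluminium gear, the one to fit: toothed disc 70 mm across and 12 mm thick, with a square hub 34 mm across flats on top (from 12 to 42 mm above the underside), lying disc down on the counter. A cross-shaped bore goes right through (each arm of the cross 25 mm tip to tip, 11 mm wide). Origin at the centre of the underside, z up; x and y run along the arms of the bore and square to the hub's flats. 0.15 kg, give or take.
- spindle: fixed upright steel shaft in the open bay of the mixer, does not turn. Cross-shaped (four splines: each arm of the cross 22 mm tip to tip, 8 mm wide); splines end in a 3 mm lead-in, the tops at 43 to 46 mm, a round tip 11 mm across at 48 mm above the origin. Origin on the axis, on the bay floor (20 mm above the counter); x and y run along the arms of the cross, so every quarter turn of the gear fits.
- mixer: the bench paint mixer, fixed: base and bay 190 x 220 mm with side walls and back wall 80 mm high, motor housing 95 mm high behind it (reaches 205 mm behind the origin). Origin on the counter under the shaft's axis; -x is the front with the cover, y along its width.
- stop (a point): point on the shaft's axis at the height of the fixed stop ring's top (35 mm above the counter). When fully home the gear's underside rests on this ring: its origin lies at this point.
- collar (a joint): spring collar round the shaft under the gear, 44 mm across, m: 0 up (its top 10 mm above the stop ring), 0.010 pressed flush with the stop ring. It takes 4 N to start and 8 N when flush, and pushes the gear up again as soon as it is no longer pressed.
- cover (a joint): drop-front cover of the mixer, hinged along its lower front edge, rad: 0 upright and closed, 1.5 fully down towards the robot (its stop). White front panel 215 mm wide, 70 mm high, with a top flap 100 mm deep (65 to 71 mm from the hinge) that roofs the shaft when closed. Stiff hinge: stays where it is left, 4 to 7 N at the bar moves it.
- cover_bar (a point): middle of the cover's pull bar, a round steel bar 12 mm thick, 130 mm long along y of this point, on two posts along the cover's upper edge, 115 mm from the hinge; with the cover upright 38 mm of open gap lies between the bar and the top flap below it. z of the point points away from the hinge, x to the inner side of the cover (behind the bar, away from the robot when closed; upwards when the cover is down).
- cover_hinge (a point): middle of the cover's hinge line, 18 mm above the counter; the line runs along the mixer's y.
- small_gear: the smaller aluminium gear, a bystander: 50 mm over the teeth, 42 mm tall, square hub 24 mm, cross-shaped bore too small for the shaft; origin at the centre of its underside
- brush: paint brush lying on the counter, bystander, about 200 mm long; origin on its underside
- tub: small white open tub, bystander, 72 mm across, 55 mm tall; origin at the centre of its underside
- can: closed paint can, bystander, 96 mm across, 115 mm tall; origin at the centre of its underside
- cartridge: white sealant cartridge standing upright with its nozzle up, bystander, 50 mm across, 215 mm tall; origin at the centre of its underside
- jar: closed grey jar, bystander, 64 mm across, 70 mm tall; origin at the centre of its underside
- scraper: flat scraper with a handle lying on the counter, bystander, about 280 mm long; origin on its underside

How it is judged:
By the outcome, as a careful person would: the job done as asked, in the order asked, and still so for the second after the job is handed in, while the arm keeps its last pose, push and grip.
It also fails if it takes over 54 s, if anything falls off the work surface, if the arm or the gripper's body presses on something with over 40 N, if the wrist force passes 120 N, or if a joint passes its speed limit or range.

## Working session

There is one attempt and no reset: what is moved stays moved. The work goes in short steps, Python scripts to look and compute and a shell command to move; the robot and the scene stay as the last step left them, time stands still between calls to the robot, and variables do not carry over. Pictures are saved under pics/ and viewed, and the job is handed in when it is done.

```bash
mkdir -p pics; ls
cat > h.py <<'E'
import numpy as np, cv2
from workcell import robot, capture, order
from scipy.spatial.transform import Rotation as Ro
def snap(n,fn):
    c=capture(n); np.savez('pics/'+fn+'.npz',**{k:np.array(v) for k,v in c.items()})
    cv2.imwrite('pics/'+fn+'.png',c['img'][:,:,::-1]); return c
def load(fn): return dict(np.load('pics/'+fn+'.npz'))
def ray(c,u,v):
    K=c['K'];k1=float(c['k1'])
    xd=np.array([(u-K[0,2])/K[0,0],(v-K[1,2])/K[1,1]]);x=xd.copy()
    for _ in range(30): x=xd/(1+k1*(x@x))
    R=c['R'];o=-R.T@c['t'];d=R.T@np.array([x[0],x[1],1]);return o,d/np.linalg.norm(d)
def plane(c,u,v,z):
    o,d=ray(c,u,v);return o+d*(z-o[2])/d[2]
def proj(c,X):
    p=c['R']@np.array(X)+c['t'];x=p[:2]/p[2];x=x*(1+float(c['k1'])*(x@x));return np.array([c['K'][0,0]*x[0]+c['K'][0,2],c['K'][1,1]*x[1]+c['K'][1,2]])
def tri(c1,p1,c2,p2):
    o1,d1=ray(c1,*p1);o2,d2=ray(c2,*p2)
    s=np.linalg.lstsq(np.c_[d1,-d2],o2-o1,rcond=None)[0];a=o1+s[0]*d1;b=o2+s[1]*d2;return (a+b)/2,np.linalg.norm(a-b)
def big(fn,out,x0=0,y0=0,x1=512,y1=384,s=None):
    im=cv2.imread('pics/'+fn+'.png')[y0:y1,x0:x1];s=s or min(800/(x1-x0),600/(y1-y0))
    cv2.imwrite('pics/'+out+'.png',cv2.resize(im,None,fx=s,fy=s,interpolation=cv2.INTER_CUBIC))
def st():
    s=robot.state();print({k:np.round(s[k],4).tolist() for k in s});return s
def totool(s,dw): return Ro.from_quat(s['ee_rot']).inv().apply(dw)*100
E
python3 - <<'E'
from h import *
s=st()
for n in('side','top'):
    c=snap(n,n+'0');big(n+'0',n+'0b');print(n,c['k1'],-c['R'].T@c['t'],c['R'][2],c['K'][0,0])
print(Ro.from_quat(s['ee_rot']).as_matrix().round(3))
E
```

```text
pics
{'t': 0.0, 'joints': [-1.2436, 0.314, 0.0449, 1.3036, -0.0, 1.4312], 'qd': [0.0004, -0.0008, 0.0004, 0.0003, 0.0003, -0.0003], 'effort': [-0.0008, -48.0631, 29.8529, 0.0195, -0.0001, -0.0], 'eef_pos': [0.2586, -0.513, 0.2414], 'ee_rot': [0.9729, 0.2313, -0.0001, -0.0009], 'ft_force': [-0.1263, 0.3659, 0.1165], 'ft_torque': [0.0402, 0.0129, -0.0632], 'gripper_width': 0.0856}
side -0.12306099113270218 [-0.19596269  0.73921817  0.89456814] [ 0.54347766 -0.5858565  -0.60116902] 427.02761558794623
top 0.002202913480763804 [ 0.3740039  -0.03764531  1.62855891] [ 0.08680649  0.01343442 -0.9961346 ] 466.72251471006365
[[ 0.893  0.45  -0.001]
 [ 0.45  -0.893  0.002]
 [ 0.    -0.002 -1.   ]]
```

View pics/side0b.png

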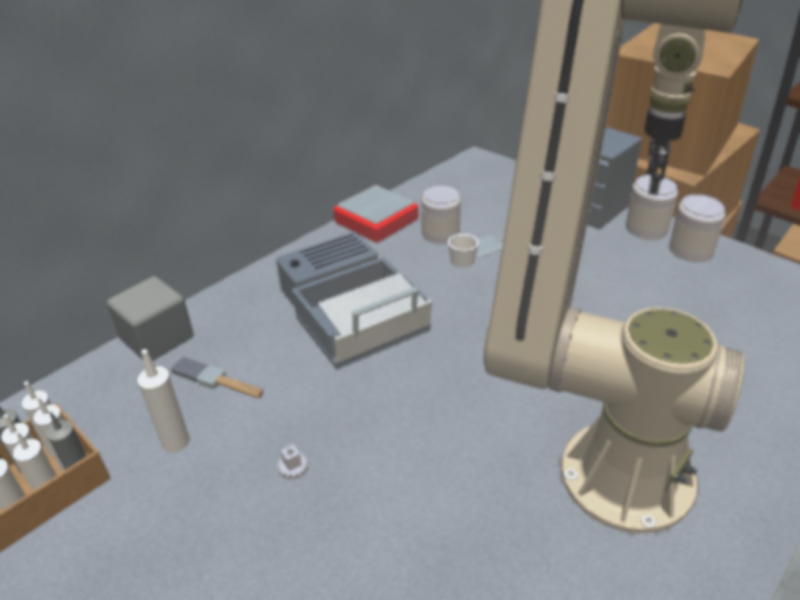

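View pics/top0b.png

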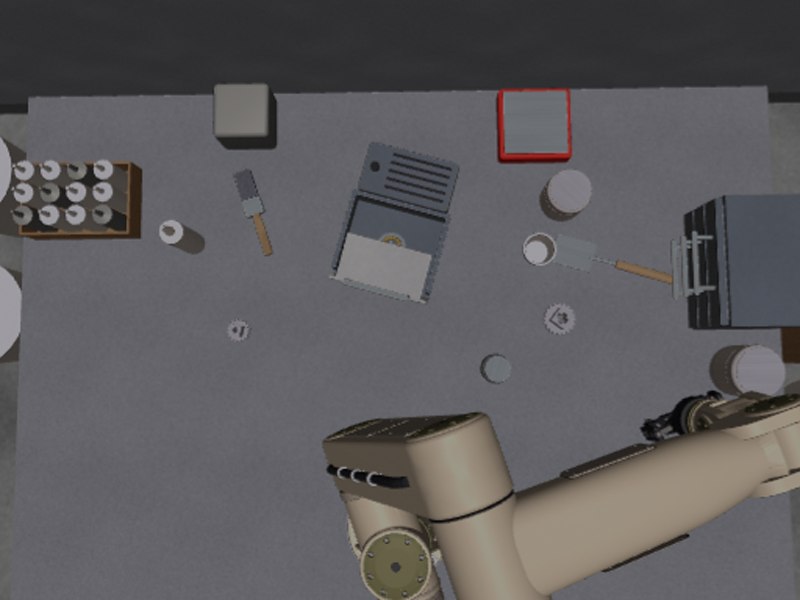

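Run:
```python
from h import *
big('top0','t_mix',200,85,310,200)
big('top0','t_gear',330,185,390,230)
big('side0','s_mix',165,140,290,245)
```

```text
(no output)
```

View pics/t_mix.png

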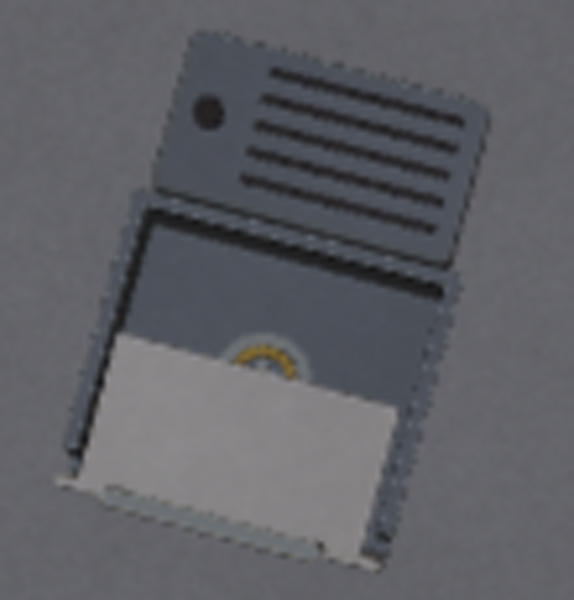

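View pics/t_gear.png

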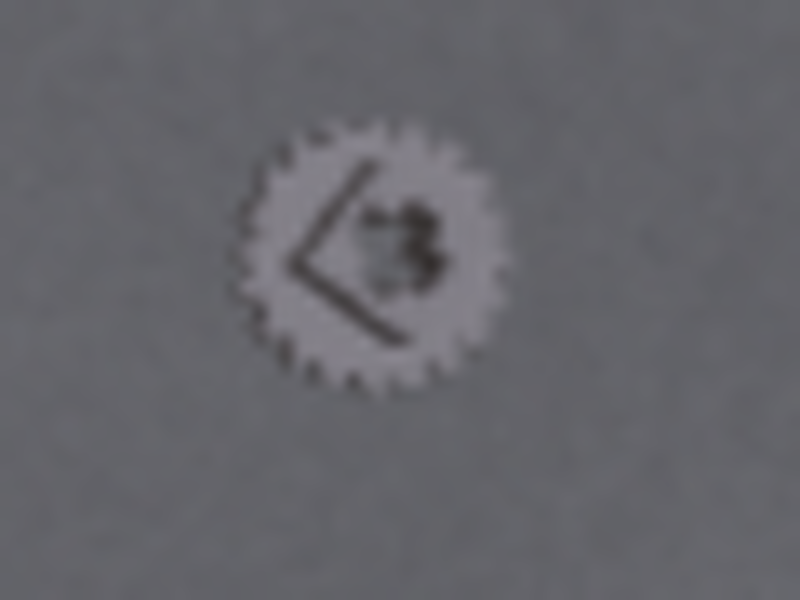

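View pics/s_mix.png

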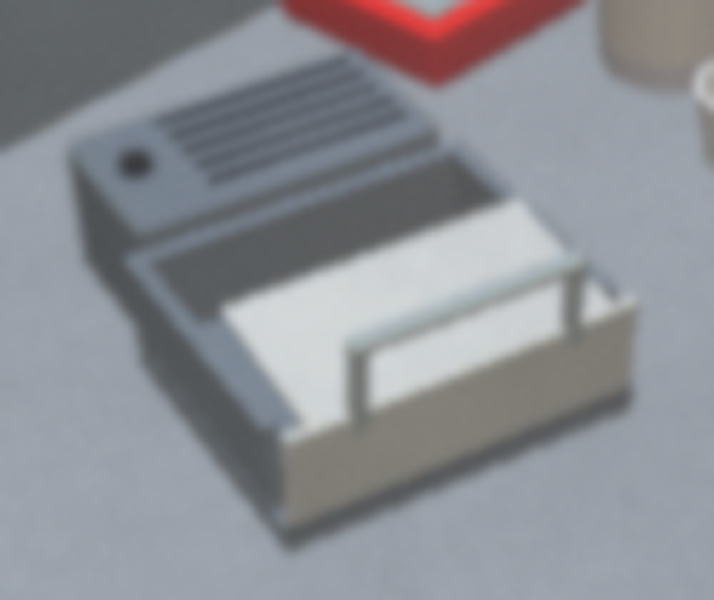

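Run:
```python
from h import *
t=load('top0');s=load('side0')
T=lambda x,y:(200+x/5.217-.4,85+y/5.217-.4)
S=lambda x,y:(165+x/5.714-.4,140+y/5.714-.4)
L,eL=tri(t,T(108,492),s,S(358,345));R_,eR=tri(t,T(322,548),s,S(578,262))
print('bar',L,eL,R_,eR,np.linalg.norm(L-R_))
d=L-R_;print('yaw of +y bar->mixer yaw',np.degrees(np.arctan2(-d[0],d[1])))
A=[plane(t,*T(*p),.095) for p in((195,32),(490,110),(450,268),(155,190))]
print('housing',np.round(A,4))
A=[plane(t,*T(*p),.089) for p in((122,335),(398,408))]
d=A[0]-A[1];print('flap',np.round(A,4),np.linalg.norm(d),np.degrees(np.arctan2(-d[0],d[1])))
print('ring approx',plane(t,*T(265,385),.035))
# gear
im=t['img'][185:230,330:390].astype(int)
m=(im.sum(2)>im[:8].reshape(-1,3).sum(1).mean()+35).astype(np.uint8)
cv2.imwrite('pics/gm.png',cv2.resize(m*255,None,fx=10,fy=10,interpolation=0))
cs,_=cv2.findContours(m,0,1);c=max(cs,key=cv2.contourArea)
(u,v),r=cv2.minEnclosingCircle(c);print('gear px',u+330,v+185,r)
print('gear',plane(t,u+330,v+185,.012), plane(t,330+375/13.33-.5,185+255/13.33-.5,.012))
k=(330+400/13.33-.5,185+252/13.33-.5);print('bore',plane(t,*k,.042))
P=[plane(t,330+a/13.33-.5,185+b/13.33-.5,.042) for a,b in((375,160),(293,262),(400,342))]
print('hub corner pts',np.round(P,4))
for i in(0,2):
    d=P[i]-P[1];print(np.degrees(np.arctan2(d[1],d[0])),np.linalg.norm(d))
```

```text
bar [0.52447256 0.10408365 0.13251863] 0.005968374798267988 [ 0.49012385 -0.0263854   0.12750515] 0.0019008769661477088 0.1350079350095348
yaw of +y bar->mixer yaw -14.749618814702659
housing [[ 0.8276  0.0527  0.095 ]
 [ 0.7738 -0.1363  0.095 ]
 [ 0.6715 -0.1091  0.095 ]
 [ 0.7246  0.0789  0.095 ]]
flap [[ 0.632   0.101   0.089 ]
 [ 0.5828 -0.0749  0.089 ]] 0.18262191997317184 -15.640693101076815
ring approx [0.60647156 0.01142462 0.035     ]
gear px 357.80681800842285 203.6136360168457 10.388260841369629
gear [ 0.44764845 -0.35763615  0.012     ] [ 0.44759925 -0.35703271  0.012     ]
bore [ 0.44692718 -0.35746534  0.042     ]
hub corner pts [[ 0.4704 -0.3518  0.042 ]
 [ 0.4447 -0.3303  0.042 ]
 [ 0.4241 -0.3568  0.042 ]]
-39.90698546181218 0.03356809274312864
-127.84317975843027 0.033606330392399845
```

View pics/gm.png

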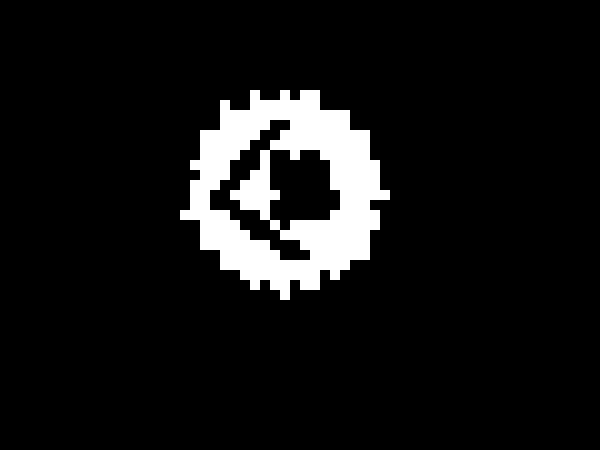

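Run:
```python
from h import *
t=load('top0');s=load('side0')
T=lambda x,y:(200+x/5.217-.4,85+y/5.217-.4)
S=lambda x,y:(165+x/5.714-.4,140+y/5.714-.4)
for f,c,P in((T,t,((108,490),(322,548))),(S,s,((358,345),(578,262)))):
    a=[plane(c,*f(*p),.133) for p in P];print(np.round(a,4),(a[0]+a[1])/2)
# axes
st_=robot.state();Rc=Ro.from_quat(st_['ee_rot'])
yaw=np.radians(-15.3);yt=np.array([np.cos(yaw),np.sin(yaw),0]);zt=np.array([0,0,-1.]);xt=np.cross(yt,zt)
Rt=Ro.from_matrix(np.c_[xt,yt,zt]);print('rotvec deg',np.degrees((Rc.inv()*Rt).as_rotvec()))
g=np.array([.507,.039,.235]);print(totool(st_,g-st_['eef_pos']))
```

```text
[[ 0.5279  0.1061  0.133 ]
 [ 0.4904 -0.0258  0.133 ]] [0.50917048 0.04011039 0.133     ]
[[ 0.5214  0.1029  0.133 ]
 [ 0.4844 -0.0214  0.133 ]] [0.50292814 0.04071049 0.133     ]
rotvec deg [ -0.08042086  -0.04947702 -47.95450812]
[ 47.02673579 -38.12334747   0.72176241]
```

```bash
python3 -m jog '[[3,-2.4,0,0,0,-4],[7,-5.6,0,0,0,-8],[11,-9,0,0,0,-12],[15,-12.2,0,0,0,-16],[19,-15.4,0.2,0,0,-20],[23,-18.7,0.3,0,0,-24],[27,-22,0.4,0,0,-28],[31,-25,0.5,0,0,-32],[35,-28.5,0.6,0,0,-36],[39,-31.6,0.7,0,0,-40],[43,-34.8,0.7,0,0,-44],[45.5,-37,0.7,0,0,-48]]' 0.1 40
python3 -m jog '[[1.5,-1.1,0,0,0,0],[1.5,-1.1,0,0,0,0],[1.5,-1.1,0,0,0,0],[1.5,-1.1,0,0,0,0]]'; python3 -c "
from h import *
s=st();print(Ro.from_quat(s['ee_rot']).as_matrix().round(3))
for n in('side','top'):snap(n,n+'1')
big('side1','s1',150,60,310,245);big('top1','t1',180,70,400,240)"
```

```text
t: 1.3
eef_pos: [0.4989, 0.0238, 0.235]
ee_rot: [0.794, 0.608, -0.0, -0.0]
ft_force: [0.3, -1.3, 0.1]
gripper_width: 0.0381
t: 1.7
eef_pos: [0.4919, 0.0381, 0.2352]
ee_rot: [0.795, 0.606, -0.0, 0.0]
ft_force: [-0.7, -0.1, 0.1]
gripper_width: 0.0385
{'t': 1.7, 'joints': [-0.0853, 0.1578, -0.1729, 1.2402, -0.0004, 1.753], 'qd': [-0.0126, -0.0022, 0.0009, 0.0001, 0.0025, 0.0023], 'effort': [0.6186, -38.7926, 29.5002, 0.0235, 0.0227, -0.0031], 'eef_pos': [0.4919, 0.0381, 0.2352], 'ee_rot': [0.7951, 0.6065, -0.0001, 0.0001], 'ft_force': [-0.7132, -0.1307, 0.1282], 'ft_torque': [-0.0657, -0.0102, 0.0046], 'gripper_width': 0.0385}
[[ 0.264  0.964 -0.   ]
 [ 0.964 -0.264 -0.   ]
 [-0.     0.    -1.   ]]
```

View pics/s1.png

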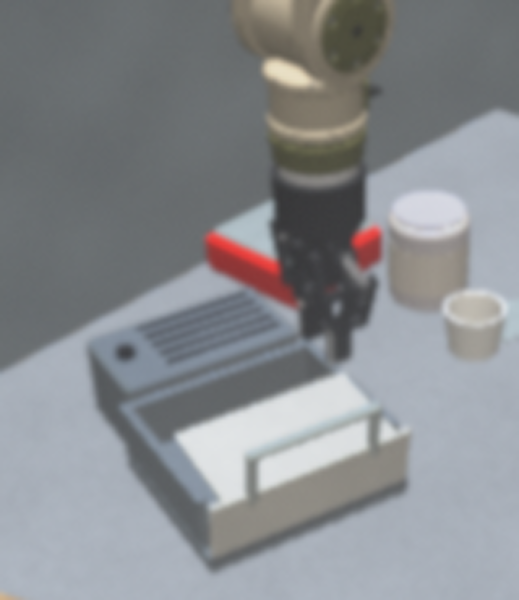

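View pics/t1.png

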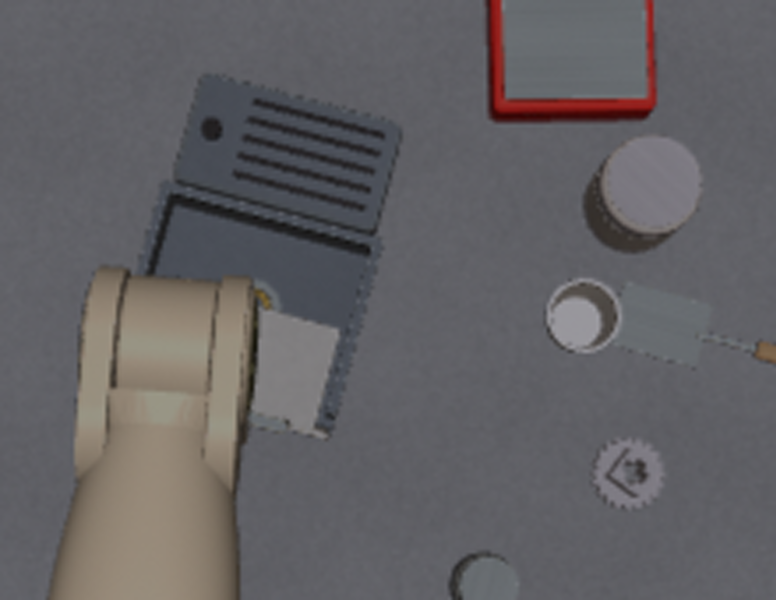

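```bash
python3 -c "
from h import *
s=load('side1');f=lambda X:((proj(s,X)-[150,60])*600/185)
tip=np.array([.4919,.0381,.2242]);y=np.array([.964,-.264,0])
print(f(tip+.019*y),f(tip-.019*y))
print([f(p) for p in ([.507,.040,.133],[.507,.04,.018])])"
```

```text
[310.77569274 339.2810095 ] [333.82884839 360.06573375]
[array([311.54219186, 427.76835137]), array([315.70808133, 523.37389085])]
```

```bash
python3 -m jog '[[0.5,1.2,2,0,0,0],[0.5,1.2,5,0,0,0],[0.5,1.2,8,0,0,0],[0.5,1.2,10.5,0,0,0],[0.5,1.2,11,0,0,0],[0.5,1.2,11,0,0,0]]'
python3 -m jog '[[0,0,0,0,0,0],[0,0,0,0,0,0],[0,0,0,0,0,0],[0,0,0,0,0,0],[0,0,0,0,0,0],[0,0,0,0,0,0]]' 1 30
python3 -c "
from h import *
for n in('side',):snap(n,n+'2')
big('side2','s2',150,60,310,245)"
```

```text
t: 2.4
eef_pos: [0.5043, 0.0399, 0.1249]
ee_rot: [0.795, 0.606, -0.001, -0.001]
ft_force: [-0.2, 0.7, 0.6]
gripper_width: 0.0383
t: 3.0
eef_pos: [0.5059, 0.0404, 0.1269]
ee_rot: [0.795, 0.607, 0.001, 0.001]
ft_force: [-1.3, -0.6, 6.7]
gripper_width: 0.0108
```

View pics/s2.png

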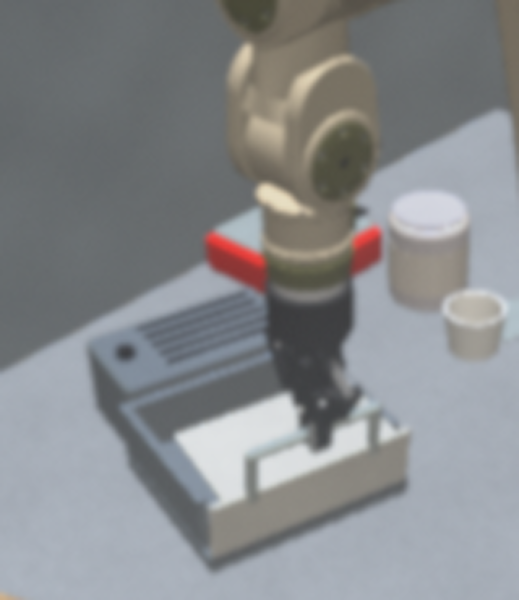

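```bash
python3 -m jog '[[0,-0.6,0.02,0,0,0],[0,-1.15,0.06,0,0,0],[0,-1.7,0.13,0,0,0],[0,-2.28,0.23,0,0,0],[0,-3.37,0.51,-2,0,0],[0,-4.42,0.91,-4,0,0],[0,-5.43,1.41,-6,0,0],[0,-6.4,2.0,-7,0,0],[0,-7.3,2.69,-8,0,0],[0,-8.11,3.47,-10,0,0],[0,-8.11,3.47,-10,0,0]]'
python3 -c "
from h import *
st()
for n in('side',):snap(n,n+'3')
big('side3','s3',150,60,310,245)"
```

```text
t: 4.15
eef_pos: [0.4343, 0.0606, 0.092]
ee_rot: [0.792, 0.604, 0.058, 0.076]
ft_force: [32.2, -6.8, -36.1]
gripper_width: 0.0104
{'t': 4.15, 'joints': [-0.0134, 0.0307, -0.7163, 0.638, -0.0469, 1.821], 'qd': [-0.0087, 0.0205, 0.0404, 0.0458, 0.0078, -0.0093], 'effort': [5.7062, -39.8542, 19.1909, 8.3992, 1.312, -0.0225], 'eef_pos': [0.4343, 0.0606, 0.092], 'ee_rot': [0.7916, 0.6035, 0.0584, 0.0757], 'ft_force': [32.237, -6.7909, -36.0715], 'ft_torque': [-0.9964, -4.6029, 0.0364], 'gripper_width': 0.0104}
```

View pics/s3.png

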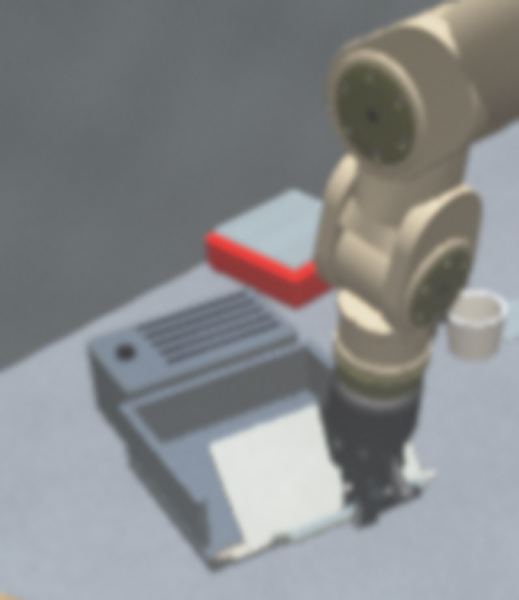

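```bash
python3 -m jog '[[0,0.14,0.2,0,0,0],[0,0.28,0.41,0,0,0],[0,0.28,0.41,0,0,0]]'
```

```text
t: 4.5
eef_pos: [0.4317, 0.0613, 0.0879]
ee_rot: [0.792, 0.605, 0.055, 0.07]
ft_force: [6.1, 1.2, -2.1]
gripper_width: 0.0104
```

```bash
python3 -m jog '[[0,-0.53,0.45,0,0,0],[0,-1.06,0.93,0,0,0],[0,-1.45,1.35,0,0,0],[0,-1.85,1.78,0,0,0],[0,-2.2,2.23,0,0,0],[0,-2.54,2.69,0,0,0],[0,-2.54,2.69,0,0,0]]'
```

```text
t: 5.2
eef_pos: [0.4143, 0.0663, 0.0574]
ee_rot: [0.791, 0.604, 0.056, 0.072]
ft_force: [15.8, -1.2, -9.8]
gripper_width: 0.0103
```

```bash
python3 -m jog '[[0,-0.2,0.5,0,0,0],[0,-0.44,0.98,0,0,0],[0,-0.69,1.5,0,0,0],[0,-0.94,2.02,0,0,0],[0,-1.14,2.55,0,0,0],[0,-1.33,3.1,0,0,0],[0,-1.33,3.1,0,0,0]]'
python3 -c "
from h import *
st()
for n in('side',):snap(n,n+'4')
big('side4','s4',150,60,310,245)"
```

```text
t: 5.9
eef_pos: [0.4087, 0.0681, 0.0266]
ee_rot: [0.791, 0.604, 0.057, 0.074]
ft_force: [6.1, -1.8, 14.2]
gripper_width: 0.0106
{'t': 5.9, 'joints': [0.005, 0.0932, -0.8556, 0.4417, -0.0482, 1.8381], 'qd': [0.0001, 0.0006, 0.0012, 0.0012, 0.0012, -0.0007], 'effort': [1.2056, -20.5096, 12.5511, 1.9874, 0.4867, -0.1145], 'eef_pos': [0.4087, 0.0681, 0.0266], 'ee_rot': [0.7914, 0.6042, 0.0572, 0.0735], 'ft_force': [6.0528, -1.8044, 14.1872], 'ft_torque': [-0.3835, -1.6314, -0.0738], 'gripper_width': 0.0106}
```

View pics/s4.png

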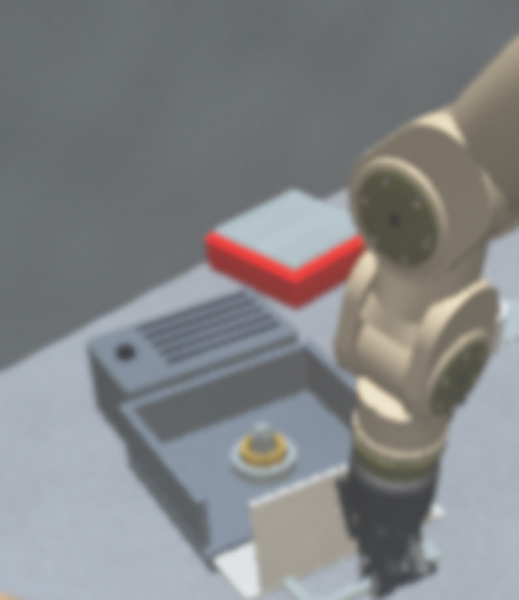

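```bash
python3 -m jog '[[0,-0.1,0.3,0,0,0],[0,-0.15,0.6,0,0,0],[0,-0.15,0.6,0,0,0]]'; python3 -m jog '[[0,-0.05,0.2,0,0,0],[0,-0.05,0.4,0,0,0],[0,-0.05,0.4,0,0,0]]'
```

```text
t: 6.25
eef_pos: [0.4096, 0.0683, 0.0224]
ee_rot: [0.791, 0.604, 0.058, 0.075]
ft_force: [-2.8, -0.7, 40.2]
gripper_width: 0.0104
t: 6.55
eef_pos: [0.4104, 0.0685, 0.0186]
ee_rot: [0.791, 0.604, 0.059, 0.075]
ft_force: [-2.3, 0.2, 39.7]
gripper_width: 0.0105
```

```bash
python3 -m jog '[[0,0,0,0,0,0],[0,0,0,0,0,0],[0,0,-0.3,0,0,0],[0,0,-0.3,0,0,0]]' 0.35 40;  python3 -m jog '[[0,0,-1,0,0,0],[0,-0.5,-3,0,0,0],[0,-1,-5.5,0,0,0],[0,-1,-8,0,0,0],[0,-1,-10,0,0,0],[0,-1,-12,0,0,0]]'
python3 -c "
from h import *
for n in('side','top'):snap(n,n+'5')
big('side5','s5',150,60,310,245);big('top5','t5',200,85,310,235)"
```

```text
t: 6.95
eef_pos: [0.4024, 0.0685, 0.0162]
ee_rot: [0.792, 0.605, 0.053, 0.07]
ft_force: [3.0, -0.3, 2.5]
gripper_width: 0.0281
t: 7.55
eef_pos: [0.3696, 0.0767, 0.1317]
ee_rot: [0.792, 0.605, 0.051, 0.068]
ft_force: [0.1, -0.2, 0.3]
gripper_width: 0.0276
```

View pics/s5.png

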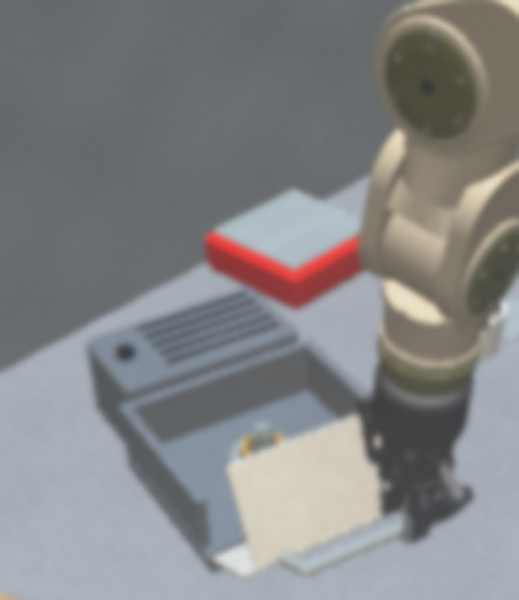

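View pics/t5.png

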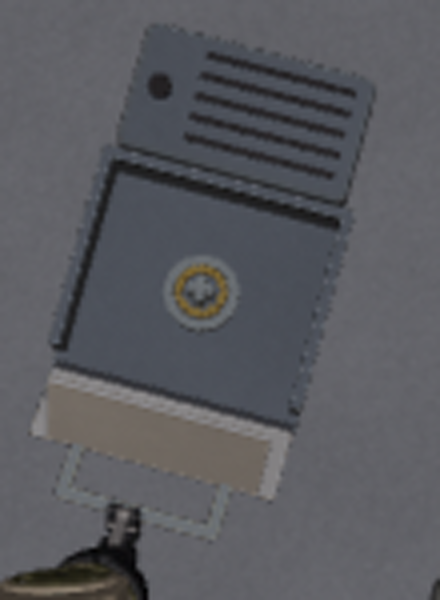

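Run:
```python
from h import *
t=load('top5');s=load('side5')
T=lambda x,y:(200+x/4-.4,85+y/4-.4)
S=lambda x,y:(150+x/3.243-.4,60+y/3.243-.4)
L,e=tri(t,T(62,495),s,S(288,563));print('barL',L,e)
P=[plane(t,*T(*p),.118*1) for p in((50,375),(270,436))];print(P)
for p,z in(((201,292),.068),):
    print('shaft',plane(t,*T(*p),z),plane(t,*T(*p),.045))
# flap top corners tri
print('flapL',tri(t,T(55,378),s,S(228,465)),'flapR',tri(t,T(290,433),s,S(358,415)))
for th in(1.2,1.3,1.4,1.5):
    m=np.array([.510,.039]);x=np.array([.965,-.263]);y=np.array([.263,.965])
    p=m-x*.115*np.sin(th);print(th,[proj(s,[*(p+y*q),.018+.115*np.cos(th)])-[150,60] for q in(.065,)][0]*3.243)
```

```text
barL [0.43961894 0.13412656 0.07522465] 0.014502394395045928
[array([0.53032996, 0.13424376, 0.118     ]), array([ 0.47851489, -0.04431493,  0.118     ])]
shaft [0.60439455 0.01222618 0.068     ] [0.60779012 0.0129612  0.045     ]
flapL (array([0.52581611, 0.12802211, 0.13500605]), np.float64(0.0007520398959408689)) flapR (array([ 0.49925743, -0.0457708 ,  0.10287337]), np.float64(0.04595033927167944))
1.2 [312.47524811 581.30624646]
1.3 [315.07037958 592.81527769]
1.4 [316.99827938 603.73609866]
1.5 [318.24411635 613.94386454]
```

```bash
python3 -m jog '[[0,1.2,0.2,0,0,0],[0,2.4,0.4,0,0,0],[0,3.5,0.6,0,0,0],[0,3.2,2.6,0,0,0],[0,2.9,4.5,0,0,0],[0,2.9,4.5,0,0,0]]' 1 40;  python3 -m jog '[[0,-0.15,0.7,0,0,0],[0,-0.3,1.4,0,0,0],[0,-0.45,2.1,0,0,0],[0,-0.6,2.8,0,0,0],[0,-0.6,2.8,0,0,0]]'
python3 -c "
from h import *
for n in('side',):snap(n,n+'6')
big('side6','s6',150,60,310,245)"
```

```text
t: 8.25
eef_pos: [0.4057, 0.0668, 0.0901]
ee_rot: [0.792, 0.605, 0.05, 0.067]
ft_force: [-0.5, 0.0, -0.2]
gripper_width: -0.0003
t: 8.75
eef_pos: [0.4022, 0.0684, 0.0624]
ee_rot: [0.792, 0.605, 0.05, 0.066]
ft_force: [-5.6, 2.0, 2.8]
gripper_width: 0.0001
```

View pics/s6.png

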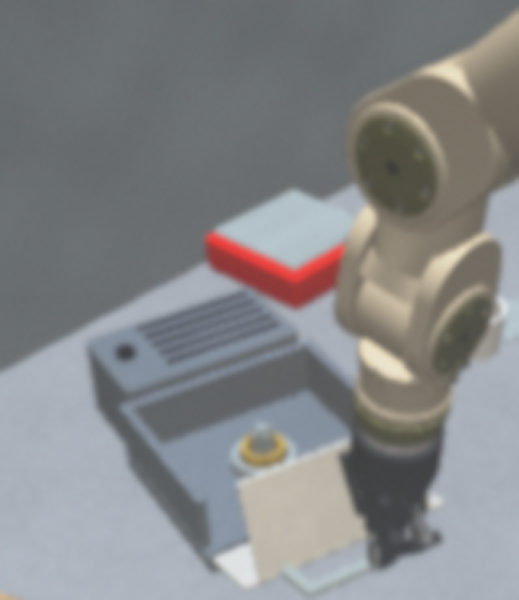

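```bash
python3 -c "
from h import *
snap('top','top6')
big('side6','s6z',215,190,300,250);big('top6','t6',200,150,310,240)"
```

```text
(no output)
```

View pics/s6z.png

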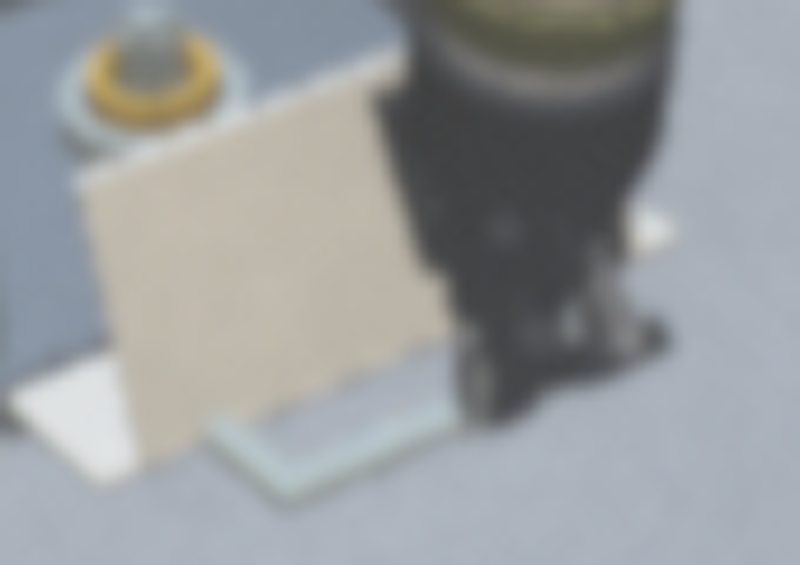

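View pics/t6.png

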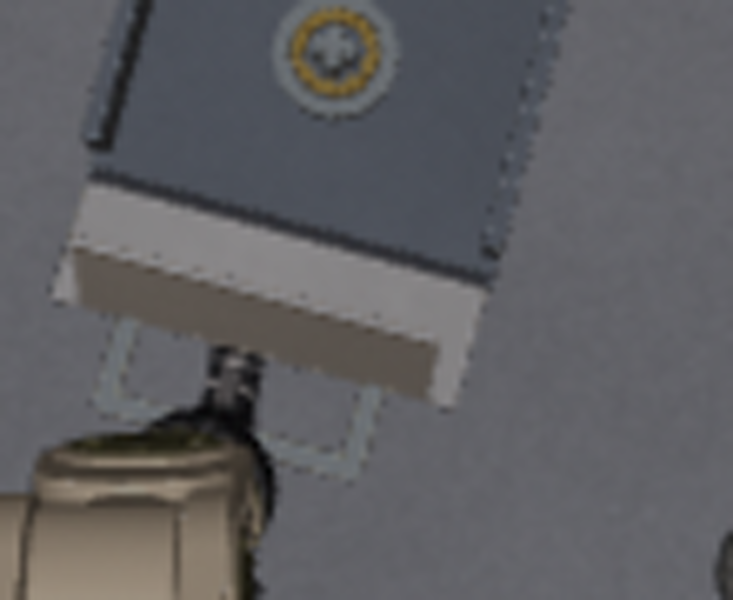

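```bash
python3 -m jog '[[0,-0.1,0.5,0,0,0],[0,-0.2,1.0,0,0,0],[0,-0.25,1.4,0,0,0],[0,-0.25,1.4,0,0,0]]';  python3 -m jog '[[0,-0.05,0.3,0,0,0],[0,-0.1,0.6,0,0,0],[0,-0.1,0.6,0,0,0]]'
```

```text
t: 9.25
eef_pos: [0.4066, 0.0673, 0.0498]
ee_rot: [0.792, 0.605, 0.053, 0.069]
ft_force: [-0.4, 0.8, 0.1]
gripper_width: 0.0001
t: 9.55
eef_pos: [0.4069, 0.0673, 0.0441]
ee_rot: [0.792, 0.605, 0.053, 0.069]
ft_force: [-0.2, -0.1, -0.5]
gripper_width: -0.0002
```

```bash
python3 -c "
from h import *
snap('side','side7');snap('top','top7')
big('side7','s7z',215,180,300,250);big('top7','t7',200,150,310,240)"
```

```text
(no output)
```

View pics/s7z.png

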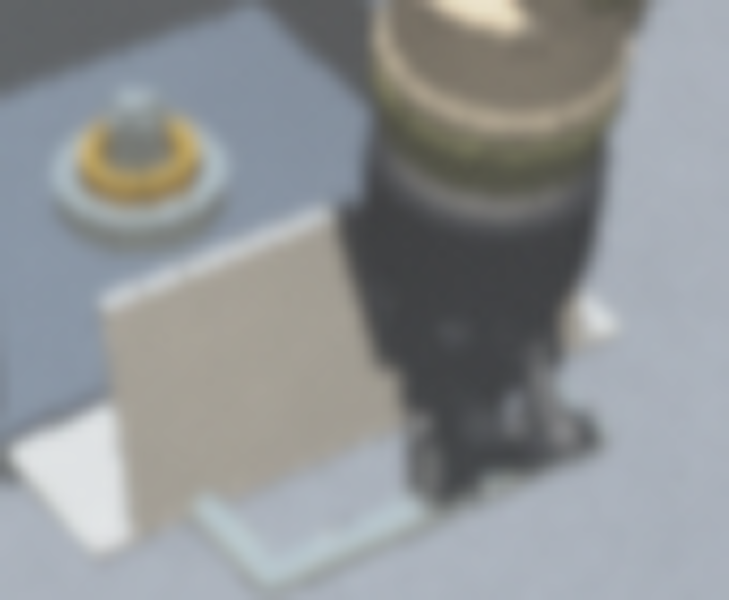

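View pics/t7.png

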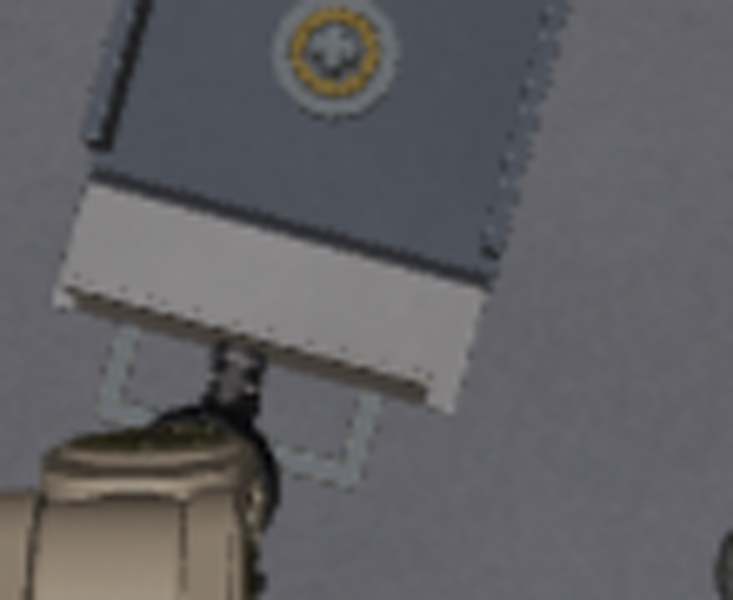

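```bash
python3 -m jog '[[0,-0.05,0.2,0,0,0],[0,-0.05,0.4,0,0,0],[0,-0.05,0.4,0,0,0]]';  python3 -m jog '[[0,0,0.2,0,0,0],[0,0,0.4,0,0,0],[0,0,0.4,0,0,0]]'
```

```text
t: 9.95
eef_pos: [0.4074, 0.0674, 0.0425]
ee_rot: [0.792, 0.605, 0.053, 0.07]
ft_force: [-13.9, 0.7, 34.0]
gripper_width: 0.0002
t: 10.25
eef_pos: [0.4077, 0.0674, 0.0417]
ee_rot: [0.791, 0.605, 0.054, 0.071]
ft_force: [-38.2, 2.4, 87.6]
gripper_width: 0.0001
```

```bash
python3 -m jog '[[0,0,-0.5,0,0,0],[0,-0.2,-1.5,0,0,0],[0,-0.3,-4,0,0,0],[0,-0.3,-8,0,0,0],[0,-0.3,-12,0,0,0],[0,-0.3,-16,0,0,0],[0,-0.3,-18,0,0,0],[0,-0.3,-18,0,0,0]]' - 40
python3 -c "
from h import *
s=st();print(Ro.from_quat(s['ee_rot']).as_matrix().round(3))
snap('side','side8');snap('top','top8')
big('side8','s8',150,60,400,245);big('top8','t8',200,85,400,235)"
```

```text
t: 11.05
eef_pos: [0.3763, 0.0764, 0.2164]
ee_rot: [0.791, 0.605, 0.055, 0.071]
ft_force: [0.6, 0.3, -0.1]
gripper_width: -0.0004
{'t': 11.05, 'joints': [0.0292, -0.1858, -0.574, 1.0091, -0.0507, 1.8618], 'qd': [-0.0036, 0.0394, -0.0728, -0.0573, 0.0011, -0.003], 'effort': [0.2136, -20.9877, 31.1815, -0.7802, -0.1686, 0.0196], 'eef_pos': [0.3763, 0.0764, 0.2164], 'ee_rot': [0.7914, 0.6045, 0.0555, 0.0712], 'ft_force': [0.5859, 0.253, -0.1244], 'ft_torque': [0.0075, 0.1267, -0.0054], 'gripper_width': -0.0004}
[[ 0.263  0.949  0.174]
 [ 0.965 -0.259 -0.046]
 [ 0.002  0.18  -0.984]]
```

View pics/s8.png

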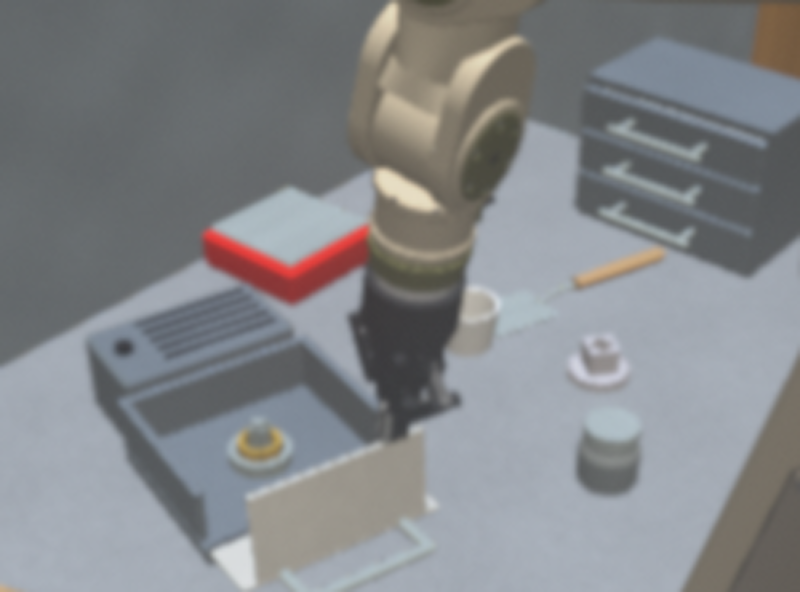

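View pics/t8.png

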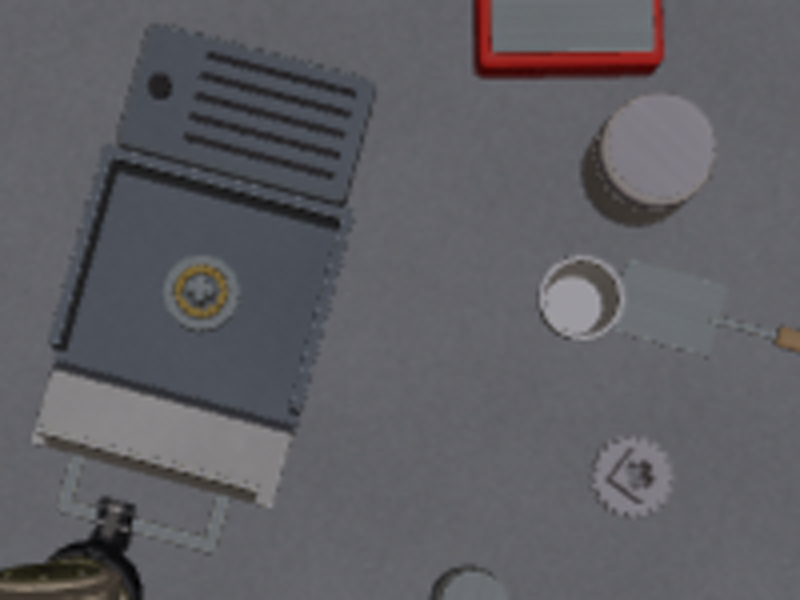

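Run:
```python
from h import *
big('side8','s8g',320,155,355,185);big('side8','s8s',215,180,250,210);big('top8','t8g',345,190,372,217);big('top8','t8s',235,143,266,174)
ims=[cv2.resize(cv2.imread(f'pics/{n}.png'),(400,300)) for n in('s8g','s8s')]
a=np.hstack(ims);ims=[cv2.resize(cv2.imread(f'pics/{n}.png'),(400,300)) for n in('t8g','t8s')]
big_=[cv2.imread(f'pics/{n}.png').shape for n in('s8g','s8s','t8g','t8s')];print(big_)
cv2.imwrite('pics/quad.png',np.vstack([a,np.hstack(ims)]))
```

```text
[(600, 700, 3), (600, 700, 3), (600, 600, 3), (600, 600, 3)]
```

View pics/quad.png

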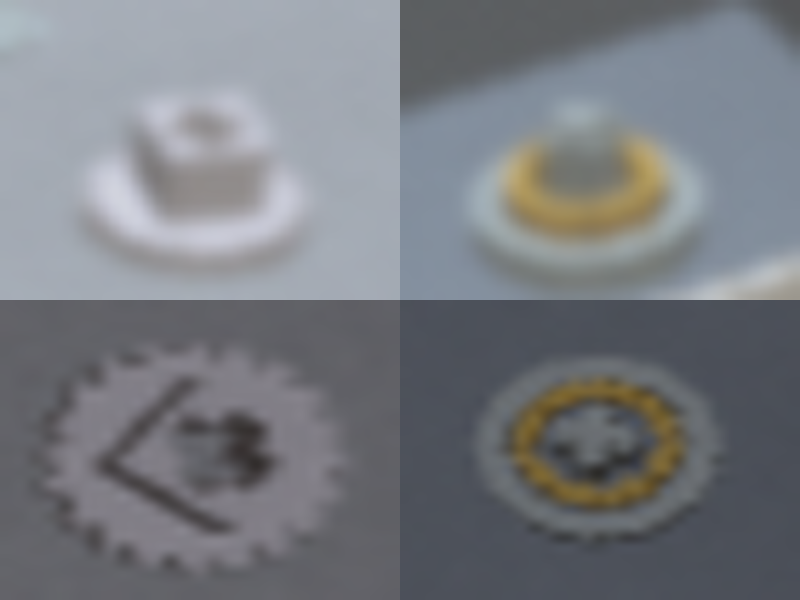

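Run:
```python
from h import *
t=load('top8');s=load('side8')
def cen(c,x0,y0,x1,y1,z):
    im=c['img'][y0:y1,x0:x1].astype(float);im=cv2.resize(im,None,fx=8,fy=8,interpolation=cv2.INTER_CUBIC)
    m=((im[...,0]-im[...,2])>30).astype(np.uint8);cs,_=cv2.findContours(m,0,1);p=np.vstack(cs)[:,0]
    h=cv2.convexHull(p);e=cv2.fitEllipse(h);u=(e[0][0]+.5)/8-.5+x0;v=(e[0][1]+.5)/8-.5+y0
    print('collar',u,v,np.array(e[1])/8,plane(c,u,v,z));return u,v
a=cen(t,235,143,266,174,.045);b=cen(s,215,180,250,210,.045)
print('tri',tri(t,a,s,b))
# gear disc outer in each view
def gear(c,x0,y0,x1,y1,z,th):
    im=c['img'][y0:y1,x0:x1].astype(float);im=cv2.resize(im,None,fx=8,fy=8,interpolation=cv2.INTER_CUBIC)
    g=im.sum(2);bg=np.median(g);m=(g>bg+th).astype(np.uint8)
    m=cv2.morphologyEx(m,2,np.ones((9,9)));cs,_=cv2.findContours(m,0,1);k=max(cs,key=cv2.contourArea)
    h=cv2.convexHull(k);e=cv2.fitEllipse(h);u=(e[0][0]+.5)/8-.5+x0;v=(e[0][1]+.5)/8-.5+y0
    print('gear',u,v,np.array(e[1])/8,plane(c,u,v,z))
gear(t,340,185,377,222,.012,30)
# side hub top corners in quad (x scale 400/35, y 300/30)
S=lambda x,y:(320+x/400*35-.4,155+y/10-.4)
C=np.array([plane(s,*S(*p),.042) for p in((135,97),(253,93),(272,152),(160,162))]);print('hubtop',C.round(4),C.mean(0))
for i in range(4):
    d=C[(i+1)%4]-C[i];print(np.degrees(np.arctan2(d[1],d[0]))%90,np.linalg.norm(d))
# mixer yaw from housing slots / edges in t8 (scale4)
T=lambda x,y:(200+x/4-.4,85+y/4-.4)
for p,q,z in(((208,55),(355,93),.095),((185,137),(333,175),.095),((36,440),(272,505),.02),((118,150),(348,208),.08),((62,348),(117,150),.08),((297,412),(350,208),.08)):
    d=plane(t,*T(*q),z)-plane(t,*T(*p),z);print('yaw',np.degrees(np.arctan2(d[1],d[0]))%90-90,np.linalg.norm(d))
```

```text
collar 249.80263328552246 157.33351135253906 [13.03418064 13.15447521] [0.608713  0.0131155 0.045    ]
collar 230.77239418029785 197.9011344909668 [10.89474487 14.27948952] [0.60344393 0.01438236 0.045     ]
tri (array([0.6080786 , 0.01221234, 0.04147245]), np.float64(0.0030536634692859025))
gear 358.03651237487793 203.64104652404785 [19.90570068 20.30144119] [ 0.4475451  -0.35842434  0.012     ]
hubtop [[ 0.4725 -0.3611  0.042 ]
 [ 0.446  -0.3876  0.042 ]
 [ 0.4209 -0.3602  0.042 ]
 [ 0.4435 -0.3323  0.042 ]] [ 0.44571882 -0.36029973  0.042     ]
45.068812619674816 0.037506631029623434
42.353736653537396 0.03716200255704939
51.00819022175274 0.035827206548429774
45.2251604177273 0.040827699254959
yaw -15.56902385463809 0.12728339153689514
yaw -15.378363713003608 0.12762567954255
yaw -16.008755899569138 0.2115798319037379
yaw -15.096717431457563 0.19994814308969455
yaw -15.617690436052513 0.173923315315299
yaw -15.256774344627573 0.17758129100817582
```

```bash
cat >> h.py <<'E'
def go(p,azy):
    s=robot.state();Rc=Ro.from_quat(s['ee_rot']);a=np.radians(azy);y=np.array([np.cos(a),np.sin(a),0]);z=np.array([0,0,-1.]);x=np.cross(y,z)
    R=Rc.inv()*Ro.from_matrix(np.c_[x,y,z])
    print('shift',totool(s,np.array(p)-s['eef_pos']).round(2),'rot',np.degrees(R.as_rotvec()).round(1))
E
python3 -c "
from h import *
go([.4466,-.3593,.20],-40)
go([.4466,-.3593,.10],-40)
t=load('top0');print(plane(t,318,235.5,.07))"
```

```text
shift [-40.12  17.9    4.48] rot [ 9.9 -2.2 24.7]
shift [-40.12  16.16  14.33] rot [ 9.9 -2.2 24.7]
[ 0.34073039 -0.211574    0.07      ]
```

```bash
python3 -m jog '[[-3,1.4,0.3,1,0,2],[-7,3.2,0.7,2,-0.4,4],[-11,5,1.2,3,-0.6,7],[-15,6.7,1.6,4,-0.8,9],[-19,8.5,2.1,5,-1,12],[-23,10.3,2.5,6,-1.3,14],[-27,12,3,7,-1.5,17],[-31,13.9,3.5,8,-1.8,19],[-35,15.6,3.9,9,-2,22],[-38.5,17.2,4.3,9.9,-2.2,24.7],[-40.1,16.9,9,9.9,-2.2,24.7],[-40.1,16.2,14,9.9,-2.2,24.7]]' -1 40
python3 -m jog '[[0,0,0,0,0,0],[0,0,0,0,0,0]]'; python3 -c "
from h import *
st();go([.4466,-.3593,.026],-40)
for n in('side','top'):snap(n,n+'9')
big('side9','s9',290,100,400,200);big('top9','t9',320,170,400,235)"
```

```text
t: 12.35
eef_pos: [0.4469, -0.3629, 0.1017]
ee_rot: [0.907, 0.421, -0.0, 0.001]
ft_force: [0.5, -0.0, -0.2]
gripper_width: 0.0853
t: 12.55
eef_pos: [0.4449, -0.3575, 0.1018]
ee_rot: [0.906, 0.422, -0.001, -0.003]
ft_force: [0.5, -1.1, 0.2]
gripper_width: 0.0856
{'t': 12.55, 'joints': [-0.8172, 0.389, -0.2004, 0.9879, -0.001, 1.4523], 'qd': [0.009, -0.0559, 0.0663, 0.004, -0.001, -0.0018], 'effort': [-0.3523, -46.5321, 25.033, -0.0235, -0.0167, 0.0006], 'eef_pos': [0.4449, -0.3575, 0.1018], 'ee_rot': [0.9064, 0.4224, -0.0015, -0.003], 'ft_force': [0.5155, -1.1124, 0.1912], 'ft_torque': [0.0096, -0.0292, 0.0035], 'gripper_width': 0.0856}
shift [-0.02  0.3   7.58] rot [-0.4  0.  -0. ]
```

View pics/s9.png

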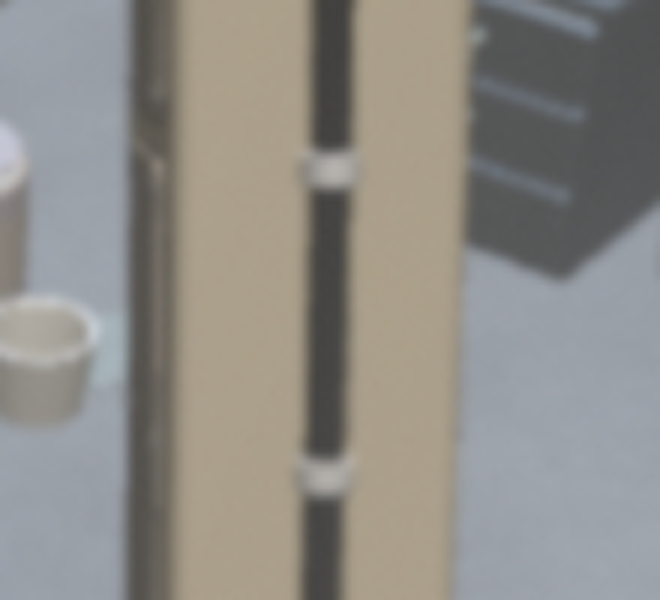

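```bash
python3 -m jog '[[0,0.3,2,0,0,0],[0,0.3,5,0,0,0],[0,0.3,7,0,0,0],[0,0.3,7.5,0,0,0],[0,0.3,7.5,0,0,0],[0,0.3,7.5,0,0,0]]'; python3 -m jog '[[0,0,0,0,0,0],[0,0,0,0,0,0],[0,0,0,0,0,0],[0,0,0,0,0,0],[0,0,0,0,0,0],[0,0,0,0,0,0],[0,0,0,0,0,0]]' 1 20; python3 -m jog '[[0,0,0,0,0,0],[0,0,0,0,0,0],[0,0,0,0,0,0],[0,0,0,0,0,0]]' -0.6 20
```

```text
t: 13.25
eef_pos: [0.4498, -0.362, 0.0311]
ee_rot: [0.906, 0.423, 0.0, 0.002]
ft_force: [0.3, -0.8, 0.6]
gripper_width: 0.0856
t: 13.95
eef_pos: [0.4486, -0.361, 0.0293]
ee_rot: [0.906, 0.422, -0.001, 0.0]
ft_force: [-1.5, 1.6, 5.0]
gripper_width: 0.0335
t: 14.35
eef_pos: [0.4485, -0.3609, 0.0286]
ee_rot: [0.906, 0.422, -0.001, -0.0]
ft_force: [-0.2, -0.3, -0.1]
gripper_width: 0.0683
```

```bash
python3 -m jog '[[0,0,0,0,0,-8],[0,0,0,0,0,-16],[0,0,0,0,0,-24],[0,0,0,0,0,-32],[0,0,0,0,0,-40],[0,0,0,0,0,-48],[0,0,0,0,0,-56],[0,0,0,0,0,-64],[0,0,0,0,0,-72],[0,0,0,0,0,-80],[0,0,0,0,0,-88],[0,0,0.2,0,0,-90]]' -0.6;  python3 -m jog '[[0,0,0,0,0,0],[0,0,0,0,0,0],[0,0,0,0,0,0],[0,0,0,0,0,0],[0,0,0,0,0,0],[0,0,0,0,0,0],[0,0,0,0,0,0]]' 1 100; python3 -c "
from h import *
st();snap('top','top10');big('top10','t10',310,160,400,235)"
```

```text
t: 15.55
eef_pos: [0.4487, -0.3611, 0.0269]
ee_rot: [0.34, 0.94, -0.0, -0.0]
ft_force: [-0.2, -0.5, 0.2]
gripper_width: 0.0683
t: 16.25
eef_pos: [0.4487, -0.3611, 0.0272]
ee_rot: [0.342, 0.94, -0.0, -0.0]
ft_force: [-0.3, 1.0, 4.1]
gripper_width: 0.0325
{'t': 16.25, 'joints': [-0.8165, 0.4671, -0.2853, 0.8185, -0.001, -0.1178], 'qd': [-0.0, 0.0001, -0.0008, 0.001, -0.0005, -0.0008], 'effort': [-0.0492, -48.5212, 23.6744, -0.5249, -0.0888, -0.0923], 'eef_pos': [0.4487, -0.3611, 0.0272], 'ee_rot': [0.3423, 0.9396, -0.0004, -0.0003], 'ft_force': [-0.347, 0.9722, 4.1032], 'ft_torque': [0.2923, 0.1284, -0.0889], 'gripper_width': 0.0325}
```

View pics/t10.png

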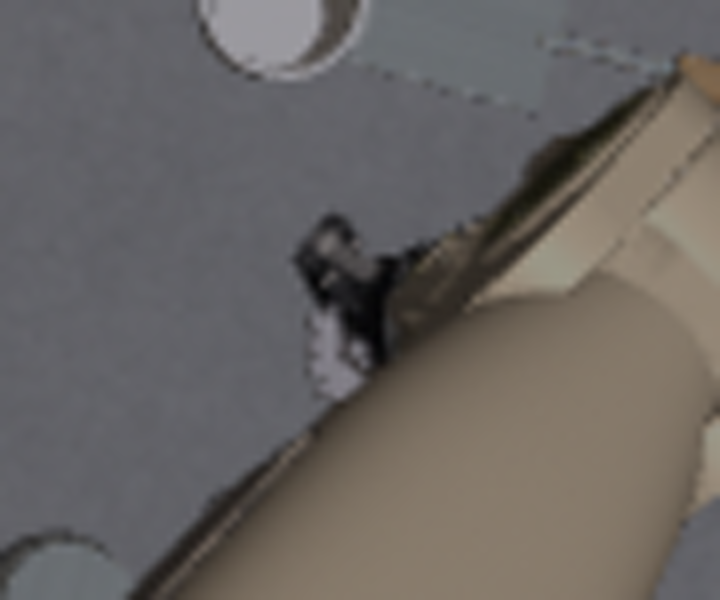

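```bash
python3 -c "
from h import *
go([.606,.0137,.17],74.6)"
```

```text
shift [ 12.06  38.8  -14.31] rot [ -0.   -0.  -24.6]
```

```bash
python3 -m jog '[[0,0,-1,0,0,0],[0,0,-4,0,0,0],[0,0,-8,0,0,0],[0,1,-12,0,0,0],[0.6,3,-14.3,0,0,0],[2,7,-14.3,0,0,-3],[3.3,11,-14.3,0,0,-6],[4.7,15,-14.3,0,0,-9],[5.9,19,-14.3,0,0,-12],[7.2,23,-14.3,0,0,-15],[8.4,27,-14.3,0,0,-18],[9.7,31,-14.3,0,0,-20]]'; python3 -c "
from h import *
go([.606,.0137,.17],74.6)"
```

```text
t: 17.5
eef_pos: [0.5739, -0.0595, 0.1696]
ee_rot: [0.173, 0.985, -0.0, -0.001]
ft_force: [-0.1, -0.8, -1.1]
gripper_width: 0.0325
shift [-0.52  7.97 -0.05] rot [-0.  -0.1 -4.5]
```

```bash
python3 -m jog '[[-0.2,3,0,0,0,-2],[-0.4,6,0,0,0,-4],[-0.5,7.8,0,0,0,-4.5],[-0.5,7.8,2,0,0,-4.5],[-0.5,7.8,4,0,0,-4.5],[-0.5,7.8,5,0,0,-4.5],[-0.5,7.8,5,0,0,-4.5],[-0.5,7.8,5,0,0,-4.5]]'; python3 -c "
from h import *
st();go([.606,.0137,.17],74.6)
for n in('side','top'):snap(n,n+'11')
big('side11','s11',200,130,290,225);big('top11','t11',200,100,310,235)"
```

```text
t: 18.3
eef_pos: [0.6052, 0.01, 0.1199]
ee_rot: [0.135, 0.991, -0.0, -0.001]
ft_force: [-0.0, -0.3, -0.8]
gripper_width: 0.0321
{'t': 18.3, 'joints': [-0.1159, 0.4321, -0.0858, 1.0541, -0.0005, 0.1558], 'qd': [0.001, -0.0114, 0.0176, -0.0002, 0.0032, 0.0007], 'effort': [0.0979, -52.6877, 27.8428, 0.0529, 0.0004, 0.0015], 'eef_pos': [0.6052, 0.01, 0.1199], 'ee_rot': [0.1354, 0.9908, -0.0002, -0.0006], 'ft_force': [-0.038, -0.2763, -0.8059], 'ft_torque': [0.0157, -0.0467, -0.0098], 'gripper_width': 0.0321}
shift [ 0.02  0.38 -5.01] rot [-0.  -0.1 -0.2]
```

View pics/s11.png

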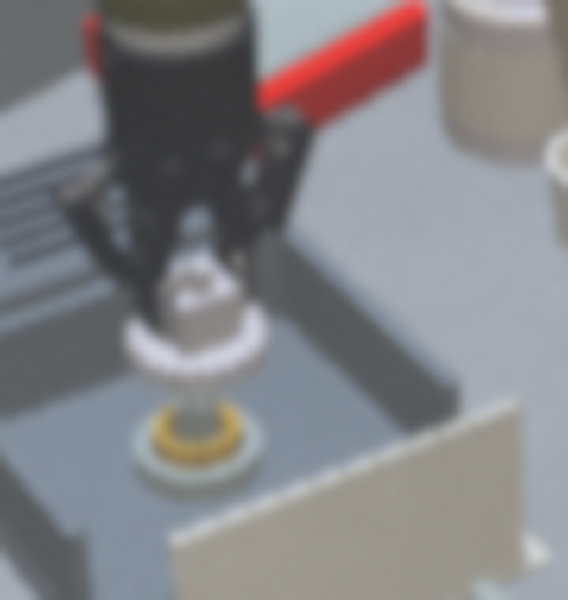

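View pics/t11.png

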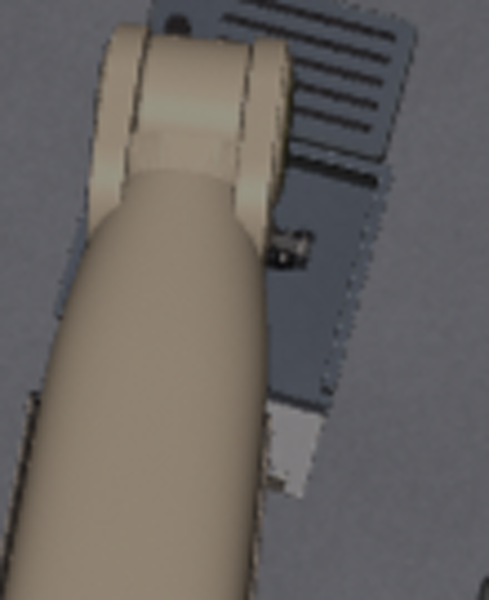

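Run:
```python
from h import *
s=load('side11');s8=load('side8')
x0,y0,x1,y1=212,170,250,215
im=cv2.resize(s['img'][y0:y1,x0:x1].astype(np.float32),None,fx=8,fy=8,interpolation=cv2.INTER_CUBIC)
for th in(520,560):
    m=(im.sum(2)>th).astype(np.uint8)
    cv2.imwrite(f'pics/m{th}.png',np.hstack([cv2.resize(m*255,None,fx=1.3,fy=1.3),cv2.resize(im.mean(2).clip(0,255).astype(np.uint8),None,fx=1.3,fy=1.3)]))
    cs,_=cv2.findContours(m,0,1)
    for k in sorted(cs,key=cv2.contourArea)[-3:]:
        k=k[:,0];print(th,len(k),(k.min(0)+.5)/8-.5+[x0,y0],(k.max(0)+.5)/8-.5+[x0,y0])
g=np.array([.6052,.010]);b=.1199-.0272
for z in(b,b+.012):
    P=np.array([proj(s,[g[0]+.034*np.cos(a),g[1]+.034*np.sin(a),z]) for a in np.linspace(0,6.28,90)]);print(P.min(0),P.max(0))
for xy in([.606,.0137],[.6034,.0144]):
    P=np.array([proj(s,[xy[0]+.022*np.cos(a),xy[1]+.022*np.sin(a),.045]) for a in np.linspace(0,6.28,90)]);print('col',P.min(0),P.max(0))
```

```text
520 80 [233.0625 172.8125] [236.1875 176.4375]
520 375 [226.9375 205.5625] [249.4375 214.4375]
520 405 [220.1875 178.6875] [241.4375 188.6875]
560 47 [230.6875 212.3125] [233.3125 213.6875]
560 49 [233.6875 173.6875] [235.6875 175.9375]
560 386 [220.6875 179.1875] [240.9375 188.1875]
[219.73852068 178.83500426] [241.30285808 191.73328039]
[219.466219   175.79291882] [241.14634191 188.63574587]
col [223.5231025  193.28298212] [237.20157274 201.77636203]
col [223.92821632 193.70451826] [237.6249856  202.22026515]
```

View pics/m520.png

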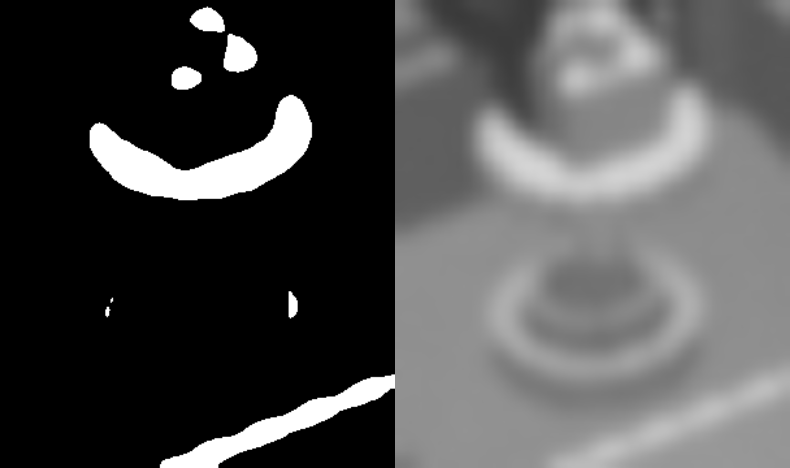

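Run:
```python
from h import *
s=load('side11')
for b in((.5,.2),(.5,0),(.5,.5)): print(plane(s,230.77-b[0],197.90-b[1],.045))
```

```text
[0.60540369 0.0147134  0.045     ]
[0.60466645 0.01544235 0.045     ]
[0.60651122 0.01361835 0.045     ]
```

```bash
python3 -c "
from h import *
go([.6058,.0140,.098],74.6)"
```

```text
shift [0.11 0.39 2.27] rot [-0.   0.  -0.2]
```

```bash
python3 -m jog '[[0.1,0.2,0.5,0,0,0],[0.1,0.4,1.2,0,0,-0.2],[0.1,0.4,1.9,0,0,-0.2],[0.1,0.4,2.2,0,0,-0.2],[0.1,0.4,2.2,0,0,-0.2]]'; python3 -m jog '[[0,0,0.3,0,0,0],[0,0,0.6,0,0,0],[0,0,0.8,0,0,0],[0,0,0.8,0,0,0]]'
```

```text
t: 18.9
eef_pos: [0.6045, 0.0146, 0.0965]
ee_rot: [0.133, 0.991, -0.0, -0.001]
ft_force: [-0.4, -0.7, -1.9]
gripper_width: 0.0322
t: 19.3
eef_pos: [0.6066, 0.014, 0.0901]
ee_rot: [0.133, 0.991, -0.0, 0.001]
ft_force: [3.2, -1.6, 0.1]
gripper_width: 0.0323
```

```bash
python3 -m jog '[[0,0,0.3,0,0,0],[0,0,0.6,0,0,0],[0,0,0.6,0,0,0]]'
```

```text
t: 19.6
eef_pos: [0.6075, 0.0134, 0.0871]
ee_rot: [0.133, 0.991, -0.001, 0.003]
ft_force: [3.7, -5.6, 2.7]
gripper_width: 0.0325
```

```bash
python3 -m jog '[[-0.1,-0.06,0,0,0,0],[-0.12,-0.08,0.2,0,0,0],[-0.12,-0.08,0.2,0,0,0],[-0.12,-0.08,0.2,0,0,0]]'
```

```text
t: 20.0
eef_pos: [0.608, 0.0127, 0.0819]
ee_rot: [0.134, 0.991, -0.001, 0.001]
ft_force: [4.9, -3.9, 4.1]
gripper_width: 0.0323
```

```bash
python3 -m jog '[[-0.06,-0.03,0.3,0,0,0],[-0.08,-0.04,0.6,0,0,0],[-0.08,-0.04,0.9,0,0,0],[-0.08,-0.04,0.9,0,0,0]]'; python3 -m jog '[[0,0,0.3,0,0,0],[0,0,0.6,0,0,0],[0,0,0.9,0,0,0],[0,0,0.9,0,0,0]]'
```

```text
t: 20.4
eef_pos: [0.6081, 0.0125, 0.0722]
ee_rot: [0.133, 0.991, -0.0, 0.001]
ft_force: [5.5, -3.0, -0.5]
gripper_width: 0.0322
t: 20.8
eef_pos: [0.6082, 0.0125, 0.0641]
ee_rot: [0.133, 0.991, -0.0, 0.001]
ft_force: [5.4, -2.8, 4.7]
gripper_width: 0.0322
```

```bash
python3 -m jog '[[-0.05,-0.02,0.1,0,0,0],[-0.05,-0.02,0.2,0,0,0],[-0.05,-0.02,0.3,0,0,0],[-0.05,-0.02,0.3,0,0,0]]'; python3 -m jog '[[0,0,0.1,0,0,0],[0,0,0.2,0,0,0],[0,0,0.2,0,0,0]]'
```

```text
t: 21.2
eef_pos: [0.6083, 0.0125, 0.0622]
ee_rot: [0.133, 0.991, -0.0, 0.001]
ft_force: [0.9, -1.5, 12.9]
gripper_width: 0.0325
t: 21.5
eef_pos: [0.6083, 0.0125, 0.0621]
ee_rot: [0.133, 0.991, -0.0, 0.001]
ft_force: [-4.0, -1.6, 25.4]
gripper_width: 0.032
```

```bash
python3 -m jog '[[0,0,0,0,0,0],[0,0,0,0,0,0],[0,0,0,0,0,0]]'; python3 -c "
from h import *
snap('side','side12');big('side12','s12',190,120,310,250);snap('top','top12');big('top12','t12')"
```

```text
t: 21.8
eef_pos: [0.6083, 0.0125, 0.0621]
ee_rot: [0.133, 0.991, -0.0, 0.001]
ft_force: [-3.4, -1.5, 25.0]
gripper_width: 0.0324
```

View pics/s12.png

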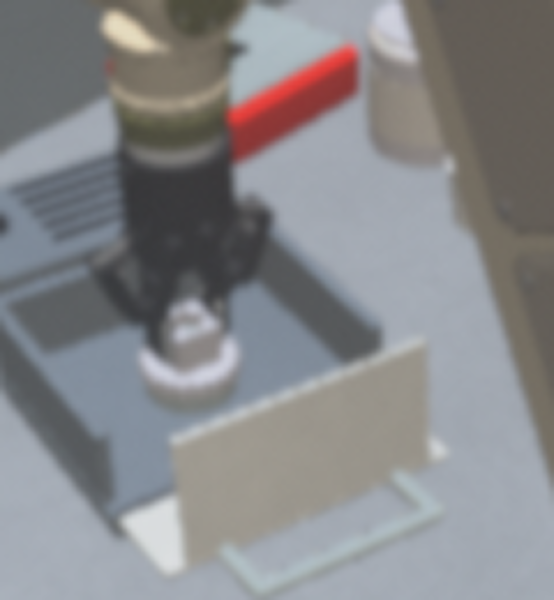

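View pics/t12.png

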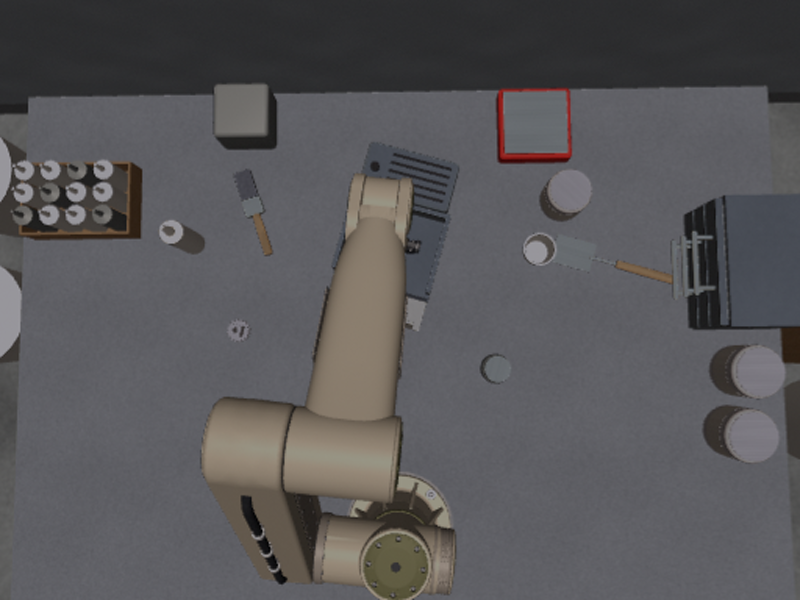

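```bash
python3 -c "
from h import *
print(order.sign_off());st()"
```

```text
the job is handed in; nothing more can be done
None
the job is handed in; nothing more can be done
```

The cover is fully down, and the larger gear is meshed on the shaft and held pressed against the stop ring. I handed the job in at about 22 s.

**Cover:** I gripped the pull bar and swung the cover down. My first release lifted it partway back up, to roughly 1.1–1.2 rad. I pressed the bar down again with shut fingers until it met a hard stop, at a peak wrist force of about 95 N. In the last side view the bar sits where the fully-down (1.5 rad) position predicts.

**Gear:** I centred it by gripping the hub in two directions, turned it to the shaft and slid it down.
- **Height:** it stopped hard with the tool at z = 0.0621 m. The expected fully-home height was 0.0622 m.
- **Hold:** steady push of about 25 N, with the gripper still closed on the hub at a width of 32.4 mm.

**Checks that disagreed:**
- **Shaft position:** the two camera estimates differed by about 5 mm in x, and the real position was 2–3 mm from my final estimate. I corrected for this using the side forces while sliding the gear down.
- **Bystanders:** the small gear, brush, tub, can, cartridge, jar and scraper look unmoved in the last top view. I checked this by eye only.

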